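# Put the seasonings away: load the dry-box drawer, shut it, cover the crock, close the vent

## Robot

A 7-joint arm with a two-finger parallel gripper is mounted at the origin on a cart in front of the work surface, level with it; the furniture and walls round the work are solid. World frame = base frame: x ahead of the robot, y to its left, z up, the work surface at z = 0. Lengths are in m, angles in rad, forces in N, time in s.
With the tool pointing down it reaches from about 0.35 to 0.9 m from the base axis. Payload 7.2 kg.
Tool frame: the origin (TCP) lies between the finger pads; the fingertips stand 17 mm ahead of it and the grasp point (between the pads) lies 2 mm behind it (manip.nose_length is the distance from the TCP to the fingertips, in m); z points along the fingers, y is the line along which they close (so a half turn about z gives the same grasp; the last joint's range is limited). The gripper opens to 85 mm and grips with 20 to 120 N. Pads are 22 mm wide; open, the fingers measure 114 mm over their backs; the gripper's body (76 mm by 85 mm) begins 54 mm behind the grasp point. The pads swing forward as they close: fully open they stand 13 mm farther back than shut.
Start: joints at [-1.359, 0.411, -0.013, 1.596, 0.006, 1.134, -0.082], TCP at [0.173, 0.601, 0.248] pointing down, gripper open.
Joint ranges: [-2.95, 2.95], [-0.29, 1.99], [-1.47, 1.44], [0.14, 2.54], [-1.03, 4.17], [0.13, 1.85], [-2.86, 2.86]. Speed limits (rad/s): [2.39, 2.39, 3.01, 3.01, 3.14, 3.14, 3.14].

## Interface

Orientations are given as a unit quaternion [w, x, y, z].
In Python, from station import manip, imaging gives the robot as it stands. The module is installed in compiled form; this text tells all that it offers.
- The arm moves only by the tool servo_tool, never from a script. Its argument "commands" is a list of rows, each an object of numbers: "x", "y", "z": the shift along the tool's x, y, z in mm; "wx", "wy", "wz": the turn, a rotation vector about the tool's x, y, z in degrees; "jaw": the finger opening in mm, from 0 to 85.4. In form: [{"x": .., "y": .., "z": .., "wx": .., "wy": .., "wz": .., "jaw": ..}, ...]. A call has 1 to 12 rows; each row shifts and turns the commanded pose from where the row before left it, along the tool's axes as they then stand; what a row does not reach is not made up. A row lasts 1/10 s, in which the tool goes at most 50 mm and 8.59 degrees, less where a joint would pass 70% of its speed; a pose out of reach is approached as far as the arm can. A call with a gripper value outside its range is refused whole. The fingers move at their own pace and stop on an object; "grip_force" is the grip in N (left out, the last holds). Time passes only in rows, so rows that do not move let the fingers close. It gives the time, the measured TCP pose, the force, the opening and the grip force at its end, in the units of the state.
- manip.read_state(): the state, without advancing time (a new reading comes with each control period).
- imaging.capture(name): name is "scene" or "top"; returns a dict with "color" (420x560x3 uint8, red, green, blue), "K" (3x3 intrinsics, pixels), "R" (3x3) and "t" (3): a world point X has camera coordinates R X + t. Camera axes: x right, y down, z forward; pixel columns grow to the right and rows downward; lengths in m; the calibration is good to about 2 mm. A picture is of the moment at which its call begins. There is no depth.
- manip.finish_job(): hands the job in; it is judged then, once.
The state is a dict: "time": time; "qpos": joint angles; "qvel": joint speeds; "joint_efforts": joint torques, N m; "eef_pos": TCP position; "tool_rot": TCP orientation; "contact_force": force on the tool from outside, world axes, zero at the start; "ft_torque": the same for the moment, N m; "gripper_width": opening from 0.0 (shut) to 1.0 (fully open); "grip_force": force on a finger pad.
Only numpy, scipy, OpenCV 4.12 (cv2) and the standard library are available. Lean on these libraries where they do the work, as an engineer would, in place of code of your own. Each camera call takes 0.05 s, during which the arm holds its last target. There are 200 camera calls.

## Task

Put the seasonings away for the night: stand the three or four small seasoning jars near the right side of the steel dry-box upright in its open drawer, then push the drawer home until its catch seats, and after that slide the flush vent shutter on top of the box fully shut by pressing on it. Also set the wooden cover on the white crock so that it sits level in the rim (at any time). Leave the bottles and jars at the far right end of the table, the big jar with a pale lid and the roll of tape where they are.

Things in the scene. Friction and masses are not known exactly. Their poses are not given: they have to be found in the camera images.
- pepper_mid (a point): Spice jar with a white cap, 47 mm across, 98 mm tall, closed, standing on the table; the point is on its axis half-way up (49 mm above its foot), z up along it. Straight sides: 46 mm from foot to top for gripping. There may be none in a given run.
- pepper_b_mid (a point): Second spice jar with a white cap, like the first, 47 mm across, 98 mm tall, closed, standing on the table; the point is on its axis half-way up (49 mm above its foot), z up along it. Straight sides: 46 mm from foot to top for gripping. There may be none in a given run.
- spice_mid (a point): Spice jar with a broad ochre cap, 42 mm across, 106 mm tall, closed, standing on the table; the point is on its axis half-way up (53 mm above its foot), z up along it. Straight sides: 40 mm across up to 96 mm for gripping. There may be none in a given run.
- spice_b_mid (a point): Second spice jar with a broad ochre cap, like the other, 42 mm across, 106 mm tall, closed, standing on the table; the point is on its axis half-way up (53 mm above its foot), z up along it. Straight sides: 40 mm across up to 96 mm for gripping. There may be none in a given run.
- box_front (a point): Middle of the upper front edge of the steel dry-box, 144 mm above the table. The box is fixed to the table, 310 mm wide, 190 mm deep, 144 mm high, open at the front, where its drawer slides in; things up to 110 mm tall in the drawer pass under its top. x points into the box (back), y to the left along its front.
- drawer_floor (a point): Centre of the drawer's inner floor, 16 mm above the table; moves with the drawer; same axes as box_front: the drawer opens along -x. The tray is open on top, inside 156 mm (x) by 282 mm (y), with side and rear walls 30 mm above the floor; its front panel rises to 134 mm above the table. With the drawer home this point lies 78 mm behind the box's front.
- drawer_front (a point): Middle of the upper edge of the drawer front's outer face, 134 mm above the table; same axes as box_front. The front is a flat steel panel 310 mm wide, 8 to 134 mm above the table, 12 mm thick, with no handle (a paper label in a thin frame is all it carries). Push it towards +x of this frame.
- drawer (a joint): How far the drawer is open, m: 0 is home. It starts 0.13 to 0.15 open. It slides with about 2 N; from 15 mm to 7 mm before home a sprung catch resists with some 3 N more, then pulls it in to 0. Home is below 0.004.
- shutter_window (a point): Centre of the rectangular window in the top of the dry-box, level with the top face 144 mm above the table; fixed; same axes as box_front. The window is 56 mm (x) by 116 mm (y). Under it, 1.5 mm below the top face and filling it whole, lies the shutter: a flat grey plate with no handle, its ends always hidden under the top; it slides along y.
- shutter_slots (a point): Middle of the shutter's group of four dark slots (each 40 mm long in x, the group 34 mm in y; flat, nothing to catch on), on the plate's top; moves with it. The slots show at the left (+y) end of the window while the vent is open; shut, they have passed under the top, so that the window is blank.
- shutter (a joint): How far the shutter is open, m: 0 is shut (an end stop), 0.045 fully open (end stop). It starts 0.035 to 0.045 open. Closing moves the plate towards +y of shutter_window by the same amount. It takes 1.2 N to slide; pressing with 6 to 15 N while moving sideways carries it along. Shut is below 0.005.
- crock_rim (a point): White ceramic crock, round, 90 mm across, 80 mm tall, loose, 0.5 kg; the point is the centre of its mouth, level with the rim, 80 mm above its foot, z up. Mouth 80 mm wide inside, wall 5 mm.
- cover_knob (a point): Round wooden cover for the crock, lying right way up on the table: a disc 100 mm across and 7 mm thick, on its underside a plug 70 mm across and 10 mm deep that enters the crock's mouth, on top a round knob 23 mm across and 40 mm tall. The point is the centre of the knob, 20 mm above the disc's top, 37 mm above the plug's underside, 27 mm above the crock's rim when seated; z up along the knob.
- chilli_jar: Bystander: big round jar with a pale lid, 70 mm across, 112 mm tall, loose, at the back on the left; origin at its foot. It stays.
- tape_roll: Bystander: roll of brown tape, 92 mm across, 48 mm tall, loose, at the front on the right; origin at its foot. It stays.
Mind the look-alikes: they are no part of the job. Of the things shaped like the part that bears cover_knob, the wooden one is meant.

How it is judged:
By the outcome, as a careful person would: the job done as asked, in the order asked, and still so for the second after the job is handed in, with the robot touching nothing.
Of pepper, spice, spice_b, pepper_b only 3 to 4 are there at a start; the rules pass over those that are not, and their reading is None.
At some moment in a run one of crock, cover may be knocked a few centimetres aside while the robot is not near it.
It also fails if it takes over 192 s, if anything falls off the work surface, if the arm or the gripper's body presses on something with over 40 N, if the wrist force passes 120 N, or if a joint passes its speed limit or range.

## Working session

There is one attempt and no reset: what is moved stays moved. The work goes in short steps, Python scripts to look and compute and a tool call to move; the robot and the scene stay as the last step left them, time stands still between calls to the robot, and variables do not carry over. Pictures are saved under pics/ and viewed, at most 14 in all, crops included, and the job is handed in when it is done.

Besides the shell and the picture viewer there is one more tool, called by a JSON object that holds its "api" and its "payload", one argument or row to a line. servo_tool: Moves the arm, as the interface text tells. Its arguments: {"type":"object","properties":{"commands":{"type":"array","items":{"type":"object","properties":{"x":{"type":"number"},"y":{"type":"number"},"z":{"type":"number"},"wx":{"type":"number"},"wy":{"type":"number"},"wz":{"type":"number"},"jaw":{"type":"number"}}}},"grip_force":{"type":"number"}},"required":["commands"]}

```bash
mkdir -p pics; cat > h.py <<'E'
import numpy as np, cv2
from station import manip, imaging
def snap(name,fn,crop=None,s=1):
    c=imaging.capture(name); np.savez(f'{name}.npz',**{k:c[k] for k in('K','R','t')})
    im=cv2.cvtColor(c['color'],cv2.COLOR_RGB2BGR); cv2.imwrite(f'pics/{fn}_raw.bmp',im)
    if crop: im=im[crop[1]:crop[3],crop[0]:crop[2]]
    cv2.imwrite(f'pics/{fn}.png',cv2.resize(im,None,fx=s,fy=s,interpolation=cv2.INTER_CUBIC))
def ray(name,u,v,z):
    c=np.load(f'{name}.npz'); o=-c['R'].T@c['t']; d=c['R'].T@np.linalg.solve(c['K'],[u,v,1.])
    return (o+d*(z-o[2])/d[2]).round(4)
def proj(name,p):
    c=np.load(f'{name}.npz'); q=c['K']@(c['R']@np.array(p)+c['t']); return (q[:2]/q[2]).round(1)
E
python3 - <<'E'
from h import *
snap('top','t0',None,1.4);snap('scene','s0',None,1.4)
s=manip.read_state();print(s['time'],s['eef_pos'],s['tool_rot'],s['contact_force'],manip.nose_length)
for n in('top','scene'):
    c=np.load(n+'.npz');print(-c['R'].T@c['t'],c['K'],c['R'])
E
```

```text
0.1 [0.17250725 0.6002869  0.24754194] [-5.41465096e-05  1.39423727e-01  9.90232552e-01 -7.17327367e-04] [ 0.22169653 -0.03111807 -0.56408073] 0.017
[0.39188478 0.1576413  1.85402166] [[388.54096292   0.         273.34337037]
 [  0.         388.54096292 209.69882254]
 [  0.           0.           1.        ]] [[-0.01256761 -0.99990005  0.00647684]
 [-0.99620884  0.01196307 -0.08616749]
 [ 0.08608139 -0.00753521 -0.99625961]]
[-0.427113   -0.51442188  1.40022262] [[437.36794692   0.         285.70739051]
 [  0.         437.36794692 214.05849749]
 [  0.           0.           1.        ]] [[ 0.60169517 -0.79854353  0.01706309]
 [-0.5847494  -0.45495447 -0.6716283 ]
 [ 0.54408737  0.39413787 -0.74069175]]
```

View pics/t0.png

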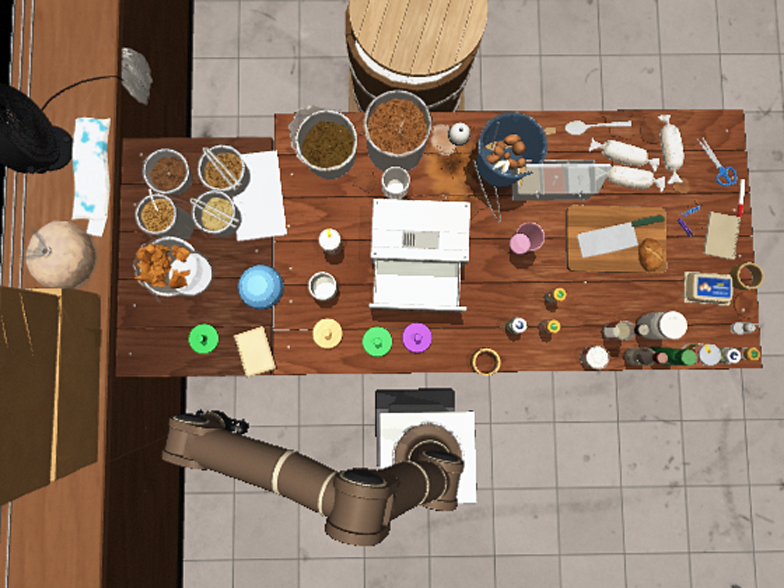

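View pics/s0.png

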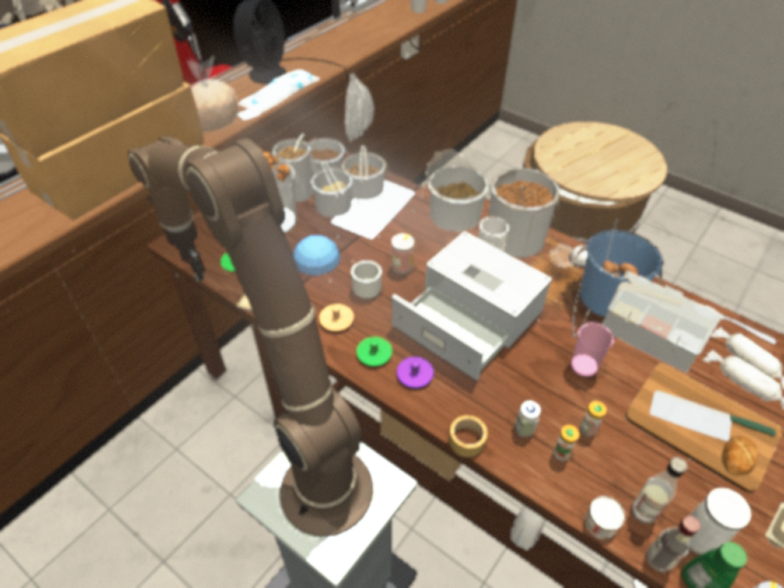

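The top view shows the box at (420,245), with the white crock at about (323,286). A second cup is at (396,182) and the tan cover at (327,333). The white-cap jar is at (517,325) and the ochre jars at (560,295) and (554,326). I'll enlarge these regions.

```bash
python3 - <<'E'
from h import *
im=cv2.imread('pics/t0_raw.bmp');a=im[110:270,205:425]
cv2.imwrite('pics/c1.png',cv2.resize(a,None,fx=3.6,fy=3.6,interpolation=cv2.INTER_CUBIC))
im=cv2.imread('pics/s0_raw.bmp');a=im[140:350,210:490]
cv2.imwrite('pics/c2.png',cv2.resize(a,None,fx=2.8,fy=2.8,interpolation=cv2.INTER_CUBIC))
E
```

```text
(no output)
```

View pics/c1.png

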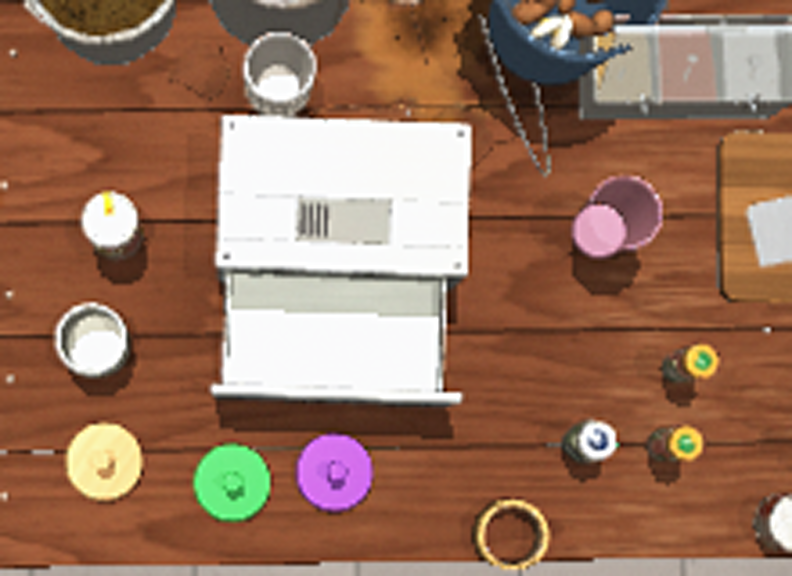

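View pics/c2.png

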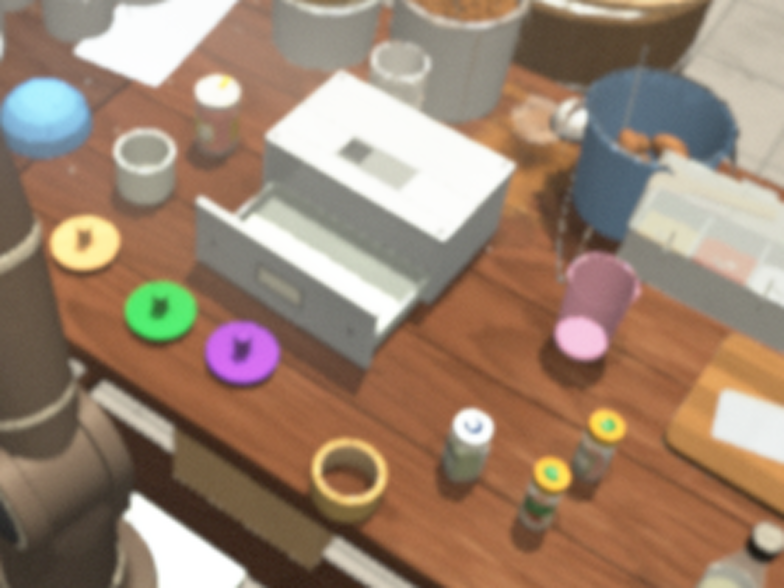

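```bash
python3 - <<'E'
from h import *
T=lambda u,v,z:ray('top',205+(u+.5)/3.6-.5,110+(v+.5)/3.6-.5,z)
S=lambda u,v,z:ray('scene',210+(u+.5)/2.8-.5,140+(v+.5)/2.8-.5,z)
for n,a,b,z in [('pepper',(598,440),(473,424),.098),('spN',(686,443),(551,473),.106),('spF',(702,361),(606,425),.106),('crock',(93,340),(146,151),.08),('cover',(104,461),(85,243),.017),('chilli',(110,220),(218,88),.112),('tape',(513,535),(349,472),.048)]:
    print(n,T(*a,z),S(*b,z))
print('box',[T(*p,.144) for p in[(222,116),(471,125),(468,276),(217,268)]],S(440,236,.144),S(513,166,.144),S(268,135,.144),S(342,73,.144))
print('win',[T(*p,.144) for p in[(300,197),(392,198),(391,244),(298,243)]])
print('dfront',[T(*p,.134) for p in[(212,393),(461,403)]],S(199,200,.134),S(373,322,.134))
E
```

```text
pepper [ 0.4378 -0.2948  0.098 ] [ 0.4389 -0.2946  0.098 ]
spN [ 0.4324 -0.4028  0.106 ] [ 0.4304 -0.4038  0.106 ]
spF [ 0.5351 -0.427   0.106 ] [ 0.5332 -0.4276  0.106 ]
crock [0.5734 0.3405 0.08  ] [0.574  0.3389 0.08  ]
cover [0.4204 0.3331 0.017 ] [0.4169 0.3295 0.017 ]
chilli [0.7218 0.3153 0.112 ] [0.7262 0.3171 0.112 ]
tape [ 0.3186 -0.1942  0.048 ] [ 0.3153 -0.197   0.048 ]
box [array([0.8454, 0.1724, 0.144 ]), array([ 0.8306, -0.1378,  0.144 ]), array([ 0.6407, -0.1291,  0.144 ]), array([0.6543, 0.1807, 0.144 ])] [ 0.645 -0.121  0.144] [ 0.8263 -0.1373  0.144 ] [0.6611 0.1775 0.144 ] [0.8431 0.1663 0.144 ]
win [array([0.742 , 0.0769, 0.144 ]), array([ 0.7394, -0.0373,  0.144 ]), array([ 0.6818, -0.0348,  0.144 ]), array([0.6843, 0.0802, 0.144 ])]
dfront [array([0.5005, 0.1887, 0.134 ]), array([ 0.4844, -0.118 ,  0.134 ])] [0.5035 0.1842 0.134 ] [ 0.4717 -0.1231  0.134 ]
```

Both cameras agree on the positions. The box yaw is about -2.7°, and there are three jars: one pepper and two spice. I'll do the cover first, because the arm is closest to it.

{"api": "servo_tool", "payload": {
  "commands": [
    {"wz": -6.65, "jaw": 85},
    {"wz": -6.65, "z": -20},
    {"x": -26, "y": -25.7},
    {"x": -26, "y": -25.7},
    {"x": -26, "y": -25.7},
    {"x": -26, "y": -25.7},
    {"x": -26, "y": -25.7},
    {"x": -26, "y": -25.7},
    {"x": -26, "y": -25.7},
    {"x": -26, "y": -25.7},
    {"x": -26, "y": -25.7},
    {"x": -25, "y": -25.7}
  ],
  "grip_force": 30
}}

```text
invalid input at $.commands[0]: expected keys x, y, z, wx, wy, wz, jaw
```

```bash
cat >> h.py <<'E'
from scipy.spatial.transform import Rotation as Ro
def go(x,y,z,yaw=87.3):
    s=manip.read_state(); R=Ro.from_quat(s['tool_rot'],scalar_first=True).as_matrix()
    d=R.T@(np.array([x,y,z])-s['eef_pos'])*1000
    print('t',round(s['time'],2),'pos',s['eef_pos'].round(4),'tool mm',d.round(1),'wz',round(np.degrees(np.arctan2(R[1,1],R[0,1]))-yaw,2),'tilt',R[2].round(3),'w',round(s['gripper_width'],3),'gf',round(float(np.max(s['grip_force'])),1),'F',np.round(s['contact_force'],1))
E
python3 -c "
from h import *
go(.4187,.3313,.043)
snap('top','t1',(225,180,325,260),5); snap('scene','s1',(200,170,320,260),5)"
```

```text
t 0.1 pos [0.1725 0.6003 0.2475] tool mm [-310.9 -190.3  204.8] wz -13.33 tilt [-0.    -0.001 -1.   ] w 1.0 gf 0.0 F [ 0.2 -0.  -0.6]
```

View pics/s1.png

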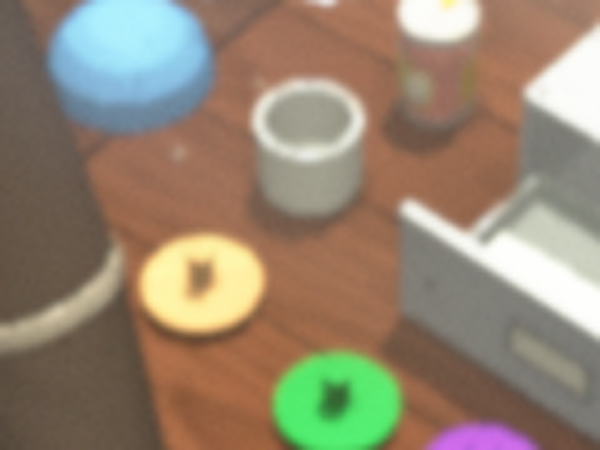

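The move was refused because every row needs all seven keys. The picture confirms the cover at (202,284) and the empty crock at (308,118). Retrying.

{"api": "servo_tool", "payload": {
  "commands": [
    {"x": 0, "y": 0, "z": 0, "wx": 0, "wy": 0, "wz": -6.65, "jaw": 85},
    {"x": 0, "y": 0, "z": -20, "wx": 0, "wy": 0, "wz": -6.65, "jaw": 85},
    {"x": -26, "y": -25.7, "z": 0, "wx": 0, "wy": 0, "wz": 0, "jaw": 85},
    {"x": -26, "y": -25.7, "z": 0, "wx": 0, "wy": 0, "wz": 0, "jaw": 85},
    {"x": -26, "y": -25.7, "z": 0, "wx": 0, "wy": 0, "wz": 0, "jaw": 85},
    {"x": -26, "y": -25.7, "z": 0, "wx": 0, "wy": 0, "wz": 0, "jaw": 85},
    {"x": -26, "y": -25.7, "z": 0, "wx": 0, "wy": 0, "wz": 0, "jaw": 85},
    {"x": -26, "y": -25.7, "z": 0, "wx": 0, "wy": 0, "wz": 0, "jaw": 85},
    {"x": -26, "y": -25.7, "z": 0, "wx": 0, "wy": 0, "wz": 0, "jaw": 85},
    {"x": -26, "y": -25.7, "z": 0, "wx": 0, "wy": 0, "wz": 0, "jaw": 85},
    {"x": -26, "y": -25.7, "z": 0, "wx": 0, "wy": 0, "wz": 0, "jaw": 85},
    {"x": -25, "y": -25.7, "z": 0, "wx": 0, "wy": 0, "wz": 0, "jaw": 85}
  ],
  "grip_force": 30
}}

```text
time: 1.4
eef_pos: [0.4199, 0.3303, 0.2683]
tool_rot: [0.0, 0.024, 1.0, 0.0]
contact_force: [0.7, 0.5, -0.1]
gripper_width: 0.997
grip_force: 0.0
```

```bash
python3 -c "
from h import *
go(.4187,.3313,.043)"
```

```text
t 1.4 pos [0.4199 0.3303 0.2683] tool mm [  1.3   0.9 225.3] wz -0.04 tilt [-0.  0. -1.] w 0.997 gf 0.0 F [ 0.7  0.5 -0.1]
```

{"api": "servo_tool", "payload": {
  "commands": [
    {"x": 1, "y": 1, "z": 40, "wx": 0, "wy": 0, "wz": 0, "jaw": 60},
    {"x": 0, "y": 0, "z": 40, "wx": 0, "wy": 0, "wz": 0, "jaw": 60},
    {"x": 0, "y": 0, "z": 40, "wx": 0, "wy": 0, "wz": 0, "jaw": 60},
    {"x": 0, "y": 0, "z": 40, "wx": 0, "wy": 0, "wz": 0, "jaw": 60},
    {"x": 0, "y": 0, "z": 30, "wx": 0, "wy": 0, "wz": 0, "jaw": 60},
    {"x": 0, "y": 0, "z": 20, "wx": 0, "wy": 0, "wz": 0, "jaw": 60},
    {"x": 0, "y": 0, "z": 15, "wx": 0, "wy": 0, "wz": 0, "jaw": 60},
    {"x": 0, "y": 0, "z": 0, "wx": 0, "wy": 0, "wz": 0, "jaw": 60},
    {"x": 0, "y": 0, "z": 0, "wx": 0, "wy": 0, "wz": 0, "jaw": 10},
    {"x": 0, "y": 0, "z": 0, "wx": 0, "wy": 0, "wz": 0, "jaw": 10},
    {"x": 0, "y": 0, "z": 0, "wx": 0, "wy": 0, "wz": 0, "jaw": 10},
    {"x": 0, "y": 0, "z": 0, "wx": 0, "wy": 0, "wz": 0, "jaw": 10}
  ]
}}

```text
time: 2.6
eef_pos: [0.4187, 0.333, 0.0443]
tool_rot: [0.001, 0.024, 1.0, 0.001]
contact_force: [-1.0, -1.2, 5.2]
gripper_width: 0.261
grip_force: 29.5
```

```bash
python3 -c "
from h import *
go(.5737,.3397,.16)"
```

```text
t 2.6 pos [0.4187 0.333  0.0443] tool mm [-154.7   14.3 -115.5] wz -0.04 tilt [-0.001  0.001 -1.   ] w 0.261 gf 29.5 F [-1.  -1.2  5.2]
```

{"api": "servo_tool", "payload": {
  "commands": [
    {"x": 0, "y": 0, "z": -20, "wx": 0, "wy": 0, "wz": 0, "jaw": 10},
    {"x": 0, "y": 0, "z": -35, "wx": 0, "wy": 0, "wz": 0, "jaw": 10},
    {"x": 0, "y": 0, "z": -40, "wx": 0, "wy": 0, "wz": 0, "jaw": 10},
    {"x": -10, "y": 1.3, "z": -20, "wx": 0, "wy": 0, "wz": 0, "jaw": 10},
    {"x": -30, "y": 3, "z": 0, "wx": 0, "wy": 0, "wz": 0, "jaw": 10},
    {"x": -35, "y": 3, "z": 0, "wx": 0, "wy": 0, "wz": 0, "jaw": 10},
    {"x": -35, "y": 3, "z": 0, "wx": 0, "wy": 0, "wz": 0, "jaw": 10},
    {"x": -30, "y": 3, "z": 0, "wx": 0, "wy": 0, "wz": 0, "jaw": 10},
    {"x": -14, "y": 1, "z": 0, "wx": 0, "wy": 0, "wz": 0, "jaw": 10},
    {"x": 0, "y": 0, "z": 0, "wx": 0, "wy": 0, "wz": 0, "jaw": 10},
    {"x": 0, "y": 0, "z": 0, "wx": 0, "wy": 0, "wz": 0, "jaw": 10}
  ]
}}

```text
time: 3.7
eef_pos: [0.5719, 0.3395, 0.1579]
tool_rot: [-0.001, 0.024, 1.0, -0.0]
contact_force: [-0.0, 0.2, -1.6]
gripper_width: 0.262
grip_force: 29.9
```

```bash
python3 -c "
from h import *
go(.5732,.3400,.124)
snap('scene','s2',(200,140,340,245),5.5)"
```

```text
t 3.7 pos [0.5719 0.3395 0.1579] tool mm [-1.3  0.6 33.9] wz -0.04 tilt [ 0.001 -0.    -1.   ] w 0.262 gf 29.9 F [-0.   0.2 -1.6]
```

View pics/s2.png

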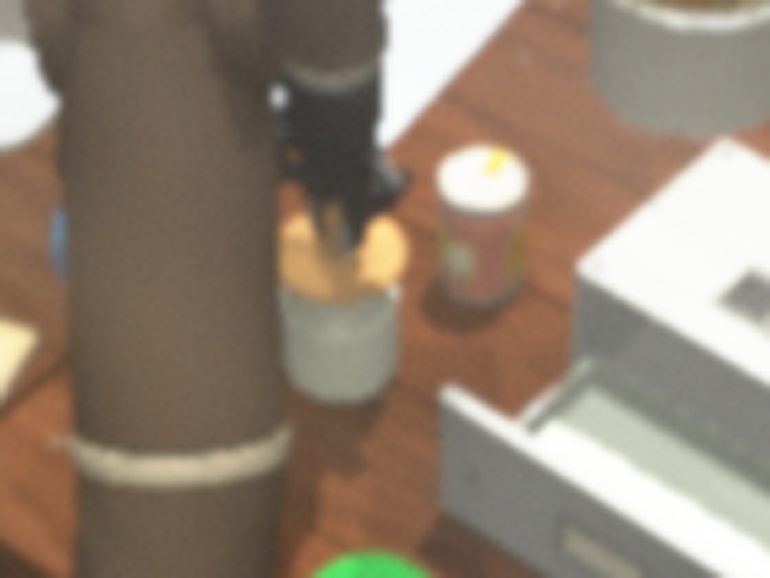

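The cover is level above the crock and lined up with it. Lowering now.

{"api": "servo_tool", "payload": {
  "commands": [
    {"x": -1, "y": 0.5, "z": 10, "wx": 0, "wy": 0, "wz": 0, "jaw": 10},
    {"x": 0, "y": 0, "z": 10, "wx": 0, "wy": 0, "wz": 0, "jaw": 10},
    {"x": 0, "y": 0, "z": 8, "wx": 0, "wy": 0, "wz": 0, "jaw": 10},
    {"x": 0, "y": 0, "z": 6, "wx": 0, "wy": 0, "wz": 0, "jaw": 10},
    {"x": 0, "y": 0, "z": 4, "wx": 0, "wy": 0, "wz": 0, "jaw": 10},
    {"x": 0, "y": 0, "z": 4, "wx": 0, "wy": 0, "wz": 0, "jaw": 10},
    {"x": 0, "y": 0, "z": 0, "wx": 0, "wy": 0, "wz": 0, "jaw": 10},
    {"x": 0, "y": 0, "z": 0, "wx": 0, "wy": 0, "wz": 0, "jaw": 10}
  ]
}}

```text
time: 4.55
eef_pos: [0.5738, 0.3401, 0.1164]
tool_rot: [0.0, 0.024, 1.0, 0.0]
contact_force: [-0.2, -0.8, -1.3]
gripper_width: 0.261
grip_force: 29.9
```

{"api": "servo_tool", "payload": {
  "commands": [
    {"x": 0, "y": 0, "z": 1.5, "wx": 0, "wy": 0, "wz": 0, "jaw": 10},
    {"x": 0, "y": 0, "z": 0, "wx": 0, "wy": 0, "wz": 0, "jaw": 10},
    {"x": 0, "y": 0, "z": 0, "wx": 0, "wy": 0, "wz": 0, "jaw": 50},
    {"x": 0, "y": 0, "z": 0, "wx": 0, "wy": 0, "wz": 0, "jaw": 50},
    {"x": 0, "y": 0, "z": 0, "wx": 0, "wy": 0, "wz": 0, "jaw": 50},
    {"x": 0, "y": 0, "z": -30, "wx": 0, "wy": 0, "wz": 0, "jaw": 60},
    {"x": 0, "y": 0, "z": -45, "wx": 0, "wy": 0, "wz": 0, "jaw": 60},
    {"x": 0, "y": 0, "z": -45, "wx": 0, "wy": 0, "wz": 0, "jaw": 60},
    {"x": 0, "y": 0, "z": -45, "wx": 0, "wy": 0, "wz": 0, "jaw": 60},
    {"x": 0, "y": 0, "z": 0, "wx": 0, "wy": 0, "wz": 0, "jaw": 60}
  ]
}}

```text
time: 5.55
eef_pos: [0.5763, 0.3415, 0.2878]
tool_rot: [0.005, 0.024, 1.0, 0.004]
contact_force: [0.6, -0.3, 0.4]
gripper_width: 0.7
grip_force: 0.0
```

```bash
python3 -c "
from h import *
go(.4383,-.2947,.28)"
```

```text
t 5.55 pos [0.5763 0.3415 0.2878] tool mm [ 107.4 -642.1    2. ] wz -0.05 tilt [-0.01   0.007 -1.   ] w 0.7 gf 0.0 F [ 0.6 -0.3  0.4]
```

{"api": "servo_tool", "payload": {
  "commands": [
    {"x": 6.7, "y": -40, "z": 0, "wx": 0, "wy": 0, "wz": 0, "jaw": 75},
    {"x": 6.7, "y": -40, "z": 0, "wx": 0, "wy": 0, "wz": 0, "jaw": 75},
    {"x": 6.7, "y": -40, "z": 0, "wx": 0, "wy": 0, "wz": 0, "jaw": 75},
    {"x": 6.7, "y": -40, "z": 0, "wx": 0, "wy": 0, "wz": 0, "jaw": 75},
    {"x": 6.7, "y": -40, "z": 0, "wx": 0, "wy": 0, "wz": 0, "jaw": 75},
    {"x": 6.7, "y": -40, "z": 0, "wx": 0, "wy": 0, "wz": 0, "jaw": 75},
    {"x": 6.7, "y": -40, "z": 0, "wx": 0, "wy": 0, "wz": 0, "jaw": 75},
    {"x": 6.7, "y": -40, "z": 0, "wx": 0, "wy": 0, "wz": 0, "jaw": 75},
    {"x": 6.7, "y": -40, "z": 0, "wx": 0, "wy": 0, "wz": 0, "jaw": 75},
    {"x": 6.7, "y": -40, "z": 0, "wx": 0, "wy": 0, "wz": 0, "jaw": 75},
    {"x": 6.7, "y": -40, "z": 0, "wx": 0, "wy": 0, "wz": 0, "jaw": 75},
    {"x": 6.7, "y": -40, "z": 0, "wx": 0, "wy": 0, "wz": 0, "jaw": 75}
  ]
}}

```text
time: 6.75
eef_pos: [0.4698, -0.137, 0.2798]
tool_rot: [0.0, 0.024, 1.0, 0.0]
contact_force: [0.3, 0.1, 0.4]
gripper_width: 0.876
grip_force: 0.0
```

{"api": "servo_tool", "payload": {
  "commands": [
    {"x": 6.7, "y": -40, "z": 0, "wx": 0, "wy": 0, "wz": 0, "jaw": 75},
    {"x": 6.7, "y": -40, "z": 0, "wx": 0, "wy": 0, "wz": 0, "jaw": 75},
    {"x": 6.7, "y": -40, "z": 0, "wx": 0, "wy": 0, "wz": 0, "jaw": 75},
    {"x": 6.7, "y": -40, "z": 0, "wx": 0, "wy": 0, "wz": 0, "jaw": 75},
    {"x": 0, "y": 0, "z": 0, "wx": 0, "wy": 0, "wz": 0, "jaw": 75},
    {"x": 0, "y": 0, "z": 0, "wx": 0, "wy": 0, "wz": 0, "jaw": 75}
  ]
}}

```text
time: 7.35
eef_pos: [0.4356, -0.2947, 0.2795]
tool_rot: [-0.0, 0.025, 1.0, 0.0]
contact_force: [0.2, -0.4, -0.9]
gripper_width: 0.879
grip_force: 0.0
```

```bash
python3 -c "
from h import *
go(.4383,-.2947,.070)
snap('scene','s3',None,1.4);snap('top','t3',None,1.4)"
```

```text
t 7.35 pos [ 0.4356 -0.2947  0.2795] tool mm [-2.800e+00  1.000e-01  2.095e+02] wz -0.17 tilt [ 0.  0. -1.] w 0.879 gf 0.0 F [ 0.2 -0.4 -0.9]
```

View pics/s3.png

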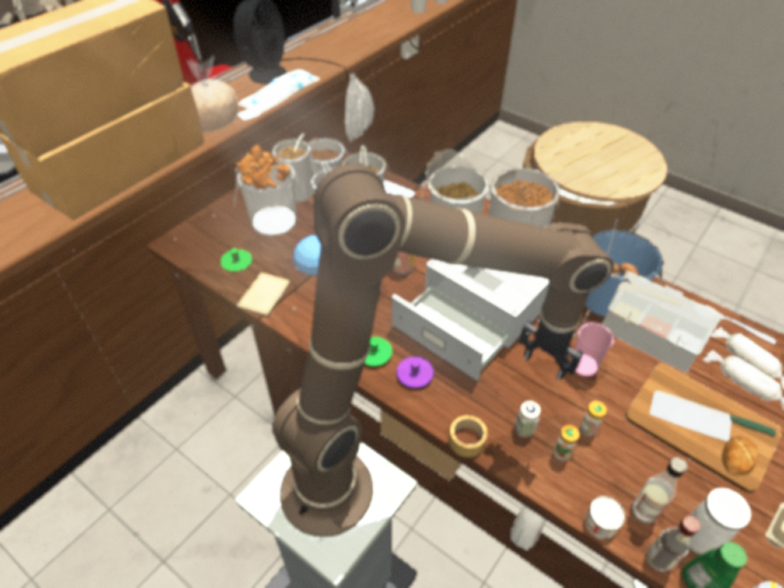

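The jars at (528,420), (567,442) and (594,418) are undisturbed. Descending on the pepper jar.

{"api": "servo_tool", "payload": {
  "commands": [
    {"x": -2.8, "y": 0, "z": 40, "wx": 0, "wy": 0, "wz": 0, "jaw": 75},
    {"x": 0, "y": 0, "z": 40, "wx": 0, "wy": 0, "wz": 0, "jaw": 75},
    {"x": 0, "y": 0, "z": 40, "wx": 0, "wy": 0, "wz": 0, "jaw": 75},
    {"x": 0, "y": 0, "z": 40, "wx": 0, "wy": 0, "wz": 0, "jaw": 75},
    {"x": 0, "y": 0, "z": 30, "wx": 0, "wy": 0, "wz": 0, "jaw": 75},
    {"x": 0, "y": 0, "z": 20, "wx": 0, "wy": 0, "wz": 0, "jaw": 75},
    {"x": 0, "y": 0, "z": 0, "wx": 0, "wy": 0, "wz": 0, "jaw": 75},
    {"x": 0, "y": 0, "z": 0, "wx": 0, "wy": 0, "wz": 0, "jaw": 30},
    {"x": 0, "y": 0, "z": 0, "wx": 0, "wy": 0, "wz": 0, "jaw": 30},
    {"x": 0, "y": 0, "z": 0, "wx": 0, "wy": 0, "wz": 0, "jaw": 30},
    {"x": 0, "y": 0, "z": 0, "wx": 0, "wy": 0, "wz": 0, "jaw": 30}
  ]
}}

```text
time: 8.55
eef_pos: [0.4399, -0.2943, 0.0712]
tool_rot: [0.001, 0.024, 1.0, -0.0]
contact_force: [0.1, 1.4, 6.5]
gripper_width: 0.608
grip_force: 31.5
```

```bash
python3 -c "
from h import *
# drawer centre/targets
ex=np.array([.9989,-.047]);ey=np.array([.047,.9989]);c=np.array([.6475,.0258])-.067*ex
for k in(.09,0,-.09):print(c+k*ey)
go(*(c+.09*ey),.23)"
```

```text
[0.5848037 0.11885  ]
[0.5805737 0.028949 ]
[ 0.5763437 -0.060952 ]
t 8.55 pos [ 0.4399 -0.2943  0.0712] tool mm [-125.6  419.5 -158.7] wz -0.01 tilt [-0.003 -0.    -1.   ] w 0.608 gf 31.5 F [0.1 1.4 6.5]
```

Held, but at a width of 52 mm where I expected 46. I'll lift it and look.

{"api": "servo_tool", "payload": {
  "commands": [
    {"x": 0, "y": 0, "z": -15, "wx": 0, "wy": 0, "wz": 0, "jaw": 30},
    {"x": 0, "y": 0, "z": -30, "wx": 0, "wy": 0, "wz": 0, "jaw": 30},
    {"x": 0, "y": 0, "z": -40, "wx": 0, "wy": 0, "wz": 0, "jaw": 30},
    {"x": 0, "y": 0, "z": -40, "wx": 0, "wy": 0, "wz": 0, "jaw": 30},
    {"x": 0, "y": 0, "z": -35, "wx": 0, "wy": 0, "wz": 0, "jaw": 30},
    {"x": 0, "y": 0, "z": 0, "wx": 0, "wy": 0, "wz": 0, "jaw": 30},
    {"x": 0, "y": 0, "z": 0, "wx": 0, "wy": 0, "wz": 0, "jaw": 30}
  ]
}}

```text
time: 9.25
eef_pos: [0.4391, -0.2942, 0.2306]
tool_rot: [0.001, 0.024, 1.0, -0.0]
contact_force: [0.0, 0.4, -1.5]
gripper_width: 0.603
grip_force: 31.9
```

```bash
python3 -c "
from h import *
go(.5848,.1188,.23)
snap('scene','s4',(340,180,480,285),5.5)"
```

```text
t 9.25 pos [ 0.4391 -0.2942  0.2306] tool mm [-125.9  419.4    0.8] wz -0.02 tilt [-0.002 -0.    -1.   ] w 0.603 gf 31.9 F [ 0.   0.4 -1.5]
```

View pics/s4.png

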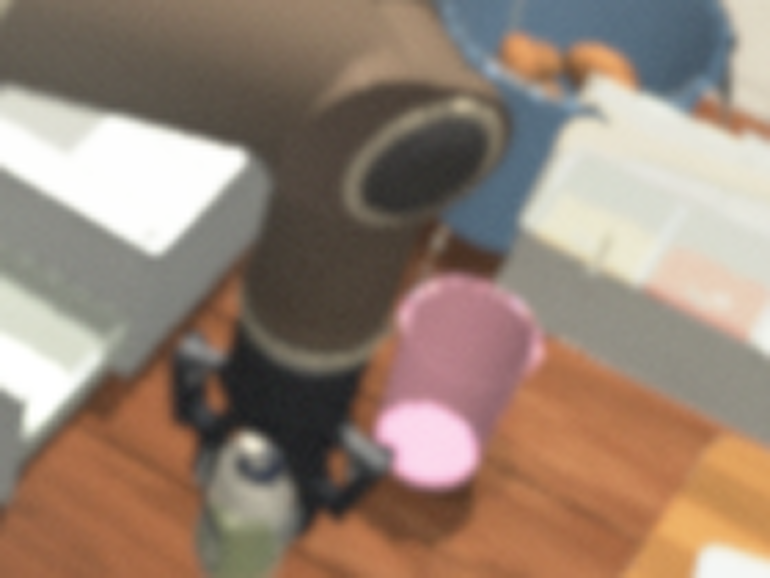

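The jar is held upright at (250,480). Carrying it to the left slot.

{"api": "servo_tool", "payload": {
  "commands": [
    {"x": -5, "y": 15, "z": -10, "wx": 0, "wy": 0, "wz": 0, "jaw": 30},
    {"x": -11, "y": 35, "z": 0, "wx": 0, "wy": 0, "wz": 0, "jaw": 30},
    {"x": -12, "y": 40, "z": 0, "wx": 0, "wy": 0, "wz": 0, "jaw": 30},
    {"x": -12, "y": 40, "z": 0, "wx": 0, "wy": 0, "wz": 0, "jaw": 30},
    {"x": -12, "y": 40, "z": 0, "wx": 0, "wy": 0, "wz": 0, "jaw": 30},
    {"x": -12, "y": 40, "z": 0, "wx": 0, "wy": 0, "wz": 0, "jaw": 30},
    {"x": -12, "y": 40, "z": 0, "wx": 0, "wy": 0, "wz": 0, "jaw": 30},
    {"x": -12, "y": 40, "z": 0, "wx": 0, "wy": 0, "wz": 0, "jaw": 30},
    {"x": -12, "y": 40, "z": 0, "wx": 0, "wy": 0, "wz": 0, "jaw": 30},
    {"x": -12, "y": 40, "z": 0, "wx": 0, "wy": 0, "wz": 0, "jaw": 30},
    {"x": -10, "y": 35, "z": 0, "wx": 0, "wy": 0, "wz": 0, "jaw": 30},
    {"x": -4, "y": 14, "z": 0, "wx": 0, "wy": 0, "wz": 0, "jaw": 30}
  ]
}}

```text
time: 10.5
eef_pos: [0.5842, 0.123, 0.2374]
tool_rot: [-0.002, 0.021, 1.0, 0.0]
contact_force: [-0.1, 0.5, -1.1]
gripper_width: 0.608
grip_force: 32.0
```

{"api": "servo_tool", "payload": {
  "commands": [
    {"x": 0, "y": 0, "z": 35, "wx": 0, "wy": 0, "wz": 0, "jaw": 30},
    {"x": 0, "y": 0, "z": 40, "wx": 0, "wy": 0, "wz": 0, "jaw": 30},
    {"x": 0, "y": 0, "z": 40, "wx": 0, "wy": 0, "wz": 0, "jaw": 30},
    {"x": 0, "y": 0, "z": 20, "wx": 0, "wy": 0, "wz": 0, "jaw": 30},
    {"x": 0, "y": 0, "z": 8, "wx": 0, "wy": 0, "wz": 0, "jaw": 30},
    {"x": 0, "y": 0, "z": 0, "wx": 0, "wy": 0, "wz": 0, "jaw": 30},
    {"x": 0, "y": 0, "z": 0, "wx": 0, "wy": 0, "wz": 0, "jaw": 30}
  ]
}}

```text
time: 11.2
eef_pos: [0.5853, 0.118, 0.0975]
tool_rot: [0.0, 0.024, 1.0, 0.0]
contact_force: [-0.5, 0.3, -0.9]
gripper_width: 0.608
grip_force: 32.0
```

```bash
python3 -c "
from h import *
go(.5848,.1188,.0872)"
```

```text
t 11.2 pos [0.5853 0.118  0.0975] tool mm [ 0.5  0.8 10.3] wz -0.06 tilt [-0.001  0.    -1.   ] w 0.608 gf 32.0 F [-0.5  0.3 -0.9]
```

{"api": "servo_tool", "payload": {
  "commands": [
    {"x": 0, "y": 0, "z": 5, "wx": 0, "wy": 0, "wz": 0, "jaw": 30},
    {"x": 0, "y": 0, "z": 3, "wx": 0, "wy": 0, "wz": 0, "jaw": 30},
    {"x": 0, "y": 0, "z": 1.5, "wx": 0, "wy": 0, "wz": 0, "jaw": 30},
    {"x": 0, "y": 0, "z": 0, "wx": 0, "wy": 0, "wz": 0, "jaw": 30},
    {"x": 0, "y": 0, "z": 0, "wx": 0, "wy": 0, "wz": 0, "jaw": 30}
  ]
}}

```text
time: 11.7
eef_pos: [0.5851, 0.1184, 0.0878]
tool_rot: [0.0, 0.024, 1.0, 0.0]
contact_force: [-0.4, 0.0, 3.4]
gripper_width: 0.602
grip_force: 32.2
```

Contact is at the expected height. Releasing, then heading for the near spice jar.

{"api": "servo_tool", "payload": {
  "commands": [
    {"x": 0, "y": 0, "z": 0, "wx": 0, "wy": 0, "wz": 0, "jaw": 72},
    {"x": 0, "y": 0, "z": 0, "wx": 0, "wy": 0, "wz": 0, "jaw": 72},
    {"x": 0, "y": 0, "z": 0, "wx": 0, "wy": 0, "wz": 0, "jaw": 72},
    {"x": 0, "y": 0, "z": -20, "wx": 0, "wy": 0, "wz": 0, "jaw": 72},
    {"x": 0, "y": 0, "z": -35, "wx": 0, "wy": 0, "wz": 0, "jaw": 72},
    {"x": 0, "y": 0, "z": -45, "wx": 0, "wy": 0, "wz": 0, "jaw": 72},
    {"x": 0, "y": 0, "z": -45, "wx": 0, "wy": 0, "wz": 0, "jaw": 72},
    {"x": 0, "y": 0, "z": 0, "wx": 0, "wy": 0, "wz": 0, "jaw": 72},
    {"x": 0, "y": 0, "z": 0, "wx": 0, "wy": 0, "wz": 0, "jaw": 72}
  ]
}}

```text
time: 12.6
eef_pos: [0.5852, 0.1185, 0.2334]
tool_rot: [0.001, 0.024, 1.0, 0.001]
contact_force: [-0.4, 0.1, -0.1]
gripper_width: 0.846
grip_force: 0.0
```

```bash
python3 -c "
from h import *
go(.4325,-.403,.24); snap('scene','s5',None,1.4)"
```

```text
t 12.6 pos [0.5852 0.1185 0.2334] tool mm [ 127.6 -528.1   -7.5] wz -0.03 tilt [-0.002  0.001 -1.   ] w 0.846 gf 0.0 F [-0.4  0.1 -0.1]
```

View pics/s5.png

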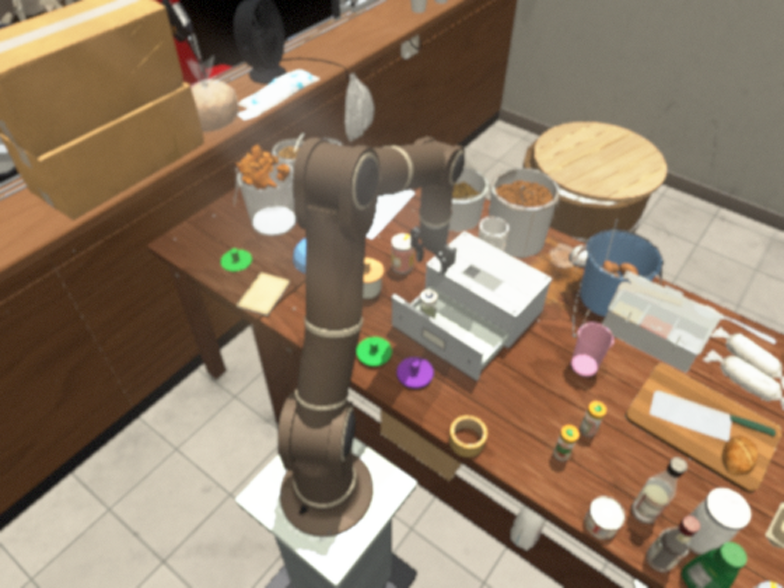

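The jar stands in the drawer at (428,297) and the cover sits on the crock at (371,275). Now the near spice jar.

{"api": "servo_tool", "payload": {
  "commands": [
    {"x": 10, "y": -42, "z": 0, "wx": 0, "wy": 0, "wz": 0, "jaw": 70},
    {"x": 10, "y": -42, "z": 0, "wx": 0, "wy": 0, "wz": 0, "jaw": 70},
    {"x": 10, "y": -42, "z": 0, "wx": 0, "wy": 0, "wz": 0, "jaw": 70},
    {"x": 10, "y": -42, "z": 0, "wx": 0, "wy": 0, "wz": 0, "jaw": 70},
    {"x": 10, "y": -42, "z": 0, "wx": 0, "wy": 0, "wz": 0, "jaw": 70},
    {"x": 10, "y": -42, "z": 0, "wx": 0, "wy": 0, "wz": 0, "jaw": 70},
    {"x": 10, "y": -42, "z": 0, "wx": 0, "wy": 0, "wz": 0, "jaw": 70},
    {"x": 10, "y": -42, "z": 0, "wx": 0, "wy": 0, "wz": 0, "jaw": 70},
    {"x": 10, "y": -42, "z": 0, "wx": 0, "wy": 0, "wz": 0, "jaw": 70},
    {"x": 10, "y": -42, "z": 0, "wx": 0, "wy": 0, "wz": 0, "jaw": 70},
    {"x": 10, "y": -42, "z": 0, "wx": 0, "wy": 0, "wz": 0, "jaw": 70},
    {"x": 10, "y": -42, "z": 0, "wx": 0, "wy": 0, "wz": 0, "jaw": 70}
  ]
}}

```text
time: 13.85
eef_pos: [0.4395, -0.3803, 0.2304]
tool_rot: [-0.001, 0.024, 1.0, 0.001]
contact_force: [1.0, -0.3, -0.3]
gripper_width: 0.818
grip_force: 0.0
```

{"api": "servo_tool", "payload": {
  "commands": [
    {"x": 7.6, "y": -24, "z": 0, "wx": 0, "wy": 0, "wz": 0, "jaw": 70},
    {"x": 0, "y": 0, "z": 0, "wx": 0, "wy": 0, "wz": 0, "jaw": 70},
    {"x": 0, "y": 0, "z": 0, "wx": 0, "wy": 0, "wz": 0, "jaw": 70}
  ]
}}

```text
time: 14.15
eef_pos: [0.4312, -0.4027, 0.2305]
tool_rot: [-0.001, 0.025, 1.0, 0.001]
contact_force: [0.5, 1.1, -0.0]
gripper_width: 0.822
grip_force: 0.0
```

```bash
python3 -c "
from h import *
go(.4320,-.4033,.076)"
```

```text
t 14.15 pos [ 0.4312 -0.4027  0.2305] tool mm [ -1.2  -0.8 154.5] wz -0.11 tilt [ 0.003  0.002 -1.   ] w 0.822 gf 0.0 F [ 0.5  1.1 -0. ]
```

{"api": "servo_tool", "payload": {
  "commands": [
    {"x": -1, "y": -0.5, "z": 40, "wx": 0, "wy": 0, "wz": 0, "jaw": 70},
    {"x": 0, "y": 0, "z": 45, "wx": 0, "wy": 0, "wz": 0, "jaw": 70},
    {"x": 0, "y": 0, "z": 40, "wx": 0, "wy": 0, "wz": 0, "jaw": 70},
    {"x": 0, "y": 0, "z": 20, "wx": 0, "wy": 0, "wz": 0, "jaw": 70},
    {"x": 0, "y": 0, "z": 9, "wx": 0, "wy": 0, "wz": 0, "jaw": 70},
    {"x": 0, "y": 0, "z": 0, "wx": 0, "wy": 0, "wz": 0, "jaw": 70},
    {"x": 0, "y": 0, "z": 0, "wx": 0, "wy": 0, "wz": 0, "jaw": 25},
    {"x": 0, "y": 0, "z": 0, "wx": 0, "wy": 0, "wz": 0, "jaw": 25},
    {"x": 0, "y": 0, "z": 0, "wx": 0, "wy": 0, "wz": 0, "jaw": 25},
    {"x": 0, "y": 0, "z": 0, "wx": 0, "wy": 0, "wz": 0, "jaw": 25},
    {"x": 0, "y": 0, "z": 0, "wx": 0, "wy": 0, "wz": 0, "jaw": 25}
  ]
}}

```text
time: 15.25
eef_pos: [0.434, -0.4041, 0.0798]
tool_rot: [0.001, 0.024, 1.0, -0.001]
contact_force: [-0.2, 0.2, 7.2]
gripper_width: 0.472
grip_force: 30.4
```

```bash
python3 -c "
from h import *
go(.5806,.0289,.25)"
```

```text
t 15.25 pos [ 0.434  -0.4041  0.0798] tool mm [-126.2  439.3 -170.3] wz -0.03 tilt [-0.003 -0.001 -1.   ] w 0.472 gf 30.4 F [-0.2  0.2  7.2]
```

{"api": "servo_tool", "payload": {
  "commands": [
    {"x": 0, "y": 0, "z": -15, "wx": 0, "wy": 0, "wz": 0, "jaw": 25},
    {"x": 0, "y": 0, "z": -40, "wx": 0, "wy": 0, "wz": 0, "jaw": 25},
    {"x": 0, "y": 0, "z": -45, "wx": 0, "wy": 0, "wz": 0, "jaw": 25},
    {"x": 0, "y": 0, "z": -45, "wx": 0, "wy": 0, "wz": 0, "jaw": 25},
    {"x": -3, "y": 13, "z": -25, "wx": 0, "wy": 0, "wz": 0, "jaw": 25},
    {"x": -10, "y": 35, "z": 0, "wx": 0, "wy": 0, "wz": 0, "jaw": 25},
    {"x": -12, "y": 42, "z": 0, "wx": 0, "wy": 0, "wz": 0, "jaw": 25},
    {"x": -12, "y": 42, "z": 0, "wx": 0, "wy": 0, "wz": 0, "jaw": 25},
    {"x": -12, "y": 42, "z": 0, "wx": 0, "wy": 0, "wz": 0, "jaw": 25},
    {"x": -12, "y": 42, "z": 0, "wx": 0, "wy": 0, "wz": 0, "jaw": 25},
    {"x": -12, "y": 42, "z": 0, "wx": 0, "wy": 0, "wz": 0, "jaw": 25},
    {"x": -12, "y": 42, "z": 0, "wx": 0, "wy": 0, "wz": 0, "jaw": 25}
  ]
}}

```text
time: 16.45
eef_pos: [0.5322, -0.1065, 0.2494]
tool_rot: [0.0, 0.024, 1.0, -0.0]
contact_force: [0.9, 0.1, -0.9]
gripper_width: 0.476
grip_force: 30.9
```

{"api": "servo_tool", "payload": {
  "commands": [
    {"x": -12, "y": 42, "z": 0, "wx": 0, "wy": 0, "wz": 0, "jaw": 25},
    {"x": -12, "y": 42, "z": 0, "wx": 0, "wy": 0, "wz": 0, "jaw": 25},
    {"x": -11, "y": 35, "z": 0, "wx": 0, "wy": 0, "wz": 0, "jaw": 25},
    {"x": -6, "y": 20, "z": 0, "wx": 0, "wy": 0, "wz": 0, "jaw": 25},
    {"x": 0, "y": 0, "z": 0, "wx": 0, "wy": 0, "wz": 0, "jaw": 25},
    {"x": 0, "y": 0, "z": 0, "wx": 0, "wy": 0, "wz": 0, "jaw": 25}
  ]
}}

```text
time: 17.05
eef_pos: [0.5795, 0.0286, 0.2488]
tool_rot: [-0.0, 0.024, 1.0, -0.0]
contact_force: [-0.4, -1.6, -1.6]
gripper_width: 0.473
grip_force: 30.9
```

```bash
python3 -c "
from h import *
go(.5806,.0289,.0958)"
```

```text
t 17.05 pos [0.5795 0.0286 0.2488] tool mm [ -1.1   0.4 153. ] wz -0.0 tilt [ 0.    -0.001 -1.   ] w 0.473 gf 30.9 F [-0.4 -1.6 -1.6]
```

{"api": "servo_tool", "payload": {
  "commands": [
    {"x": -1, "y": 0, "z": 30, "wx": 0, "wy": 0, "wz": 0, "jaw": 25},
    {"x": 0, "y": 0, "z": 40, "wx": 0, "wy": 0, "wz": 0, "jaw": 25},
    {"x": 0, "y": 0, "z": 40, "wx": 0, "wy": 0, "wz": 0, "jaw": 25},
    {"x": 0, "y": 0, "z": 20, "wx": 0, "wy": 0, "wz": 0, "jaw": 25},
    {"x": 0, "y": 0, "z": 13, "wx": 0, "wy": 0, "wz": 0, "jaw": 25},
    {"x": 0, "y": 0, "z": 5, "wx": 0, "wy": 0, "wz": 0, "jaw": 25},
    {"x": 0, "y": 0, "z": 3, "wx": 0, "wy": 0, "wz": 0, "jaw": 25},
    {"x": 0, "y": 0, "z": 2, "wx": 0, "wy": 0, "wz": 0, "jaw": 25},
    {"x": 0, "y": 0, "z": 0, "wx": 0, "wy": 0, "wz": 0, "jaw": 25},
    {"x": 0, "y": 0, "z": 0, "wx": 0, "wy": 0, "wz": 0, "jaw": 25}
  ]
}}

```text
time: 18.05
eef_pos: [0.5816, 0.0288, 0.0963]
tool_rot: [0.001, 0.024, 1.0, 0.0]
contact_force: [0.5, -0.5, 2.5]
gripper_width: 0.475
grip_force: 31.1
```

{"api": "servo_tool", "payload": {
  "commands": [
    {"x": 0, "y": 0, "z": 0, "wx": 0, "wy": 0, "wz": 0, "jaw": 68},
    {"x": 0, "y": 0, "z": 0, "wx": 0, "wy": 0, "wz": 0, "jaw": 68},
    {"x": 0, "y": 0, "z": 0, "wx": 0, "wy": 0, "wz": 0, "jaw": 68},
    {"x": 0, "y": 0, "z": -20, "wx": 0, "wy": 0, "wz": 0, "jaw": 68},
    {"x": 0, "y": 0, "z": -35, "wx": 0, "wy": 0, "wz": 0, "jaw": 68},
    {"x": 0, "y": 0, "z": -45, "wx": 0, "wy": 0, "wz": 0, "jaw": 68},
    {"x": 0, "y": 0, "z": -45, "wx": 0, "wy": 0, "wz": 0, "jaw": 68},
    {"x": 2, "y": -20, "z": 0, "wx": 0, "wy": 0, "wz": 0, "jaw": 68},
    {"x": 2, "y": -35, "z": 0, "wx": 0, "wy": 0, "wz": 0, "jaw": 68},
    {"x": 3, "y": -42, "z": 0, "wx": 0, "wy": 0, "wz": 0, "jaw": 68},
    {"x": 3, "y": -42, "z": 0, "wx": 0, "wy": 0, "wz": 0, "jaw": 68},
    {"x": 3, "y": -42, "z": 0, "wx": 0, "wy": 0, "wz": 0, "jaw": 68}
  ]
}}

```text
time: 19.25
eef_pos: [0.5588, -0.1526, 0.2404]
tool_rot: [0.0, 0.024, 1.0, 0.0]
contact_force: [0.1, -0.4, -0.1]
gripper_width: 0.798
grip_force: 0.0
```

```bash
python3 -c "
from h import *
go(.5342,-.4273,.24)"
```

```text
t 19.25 pos [ 0.5588 -0.1526  0.2404] tool mm [  11.7 -275.5    0.4] wz 0.0 tilt [-0.  0. -1.] w 0.798 gf 0.0 F [ 0.1 -0.4 -0.1]
```

{"api": "servo_tool", "payload": {
  "commands": [
    {"x": 1.5, "y": -40, "z": 0, "wx": 0, "wy": 0, "wz": 0, "jaw": 70},
    {"x": 1.5, "y": -40, "z": 0, "wx": 0, "wy": 0, "wz": 0, "jaw": 70},
    {"x": 1.5, "y": -40, "z": 0, "wx": 0, "wy": 0, "wz": 0, "jaw": 70},
    {"x": 1.5, "y": -40, "z": 0, "wx": 0, "wy": 0, "wz": 0, "jaw": 70},
    {"x": 1.5, "y": -40, "z": 0, "wx": 0, "wy": 0, "wz": 0, "jaw": 70},
    {"x": 1.5, "y": -40, "z": 0, "wx": 0, "wy": 0, "wz": 0, "jaw": 70},
    {"x": 1.5, "y": -27, "z": 0, "wx": 0, "wy": 0, "wz": 0, "jaw": 70},
    {"x": 1.2, "y": -8, "z": 0, "wx": 0, "wy": 0, "wz": 0, "jaw": 70},
    {"x": 0, "y": 0, "z": 0, "wx": 0, "wy": 0, "wz": 0, "jaw": 70},
    {"x": 0, "y": 0, "z": 0, "wx": 0, "wy": 0, "wz": 0, "jaw": 70}
  ]
}}

```text
time: 20.25
eef_pos: [0.535, -0.4239, 0.24]
tool_rot: [0.0, 0.023, 1.0, 0.001]
contact_force: [0.7, -0.3, -1.3]
gripper_width: 0.818
grip_force: 0.0
```

```bash
python3 -c "
from h import *
go(.5342,-.4273,.08)"
```

```text
t 20.25 pos [ 0.535  -0.4239  0.24  ] tool mm [  0.7  -3.6 160. ] wz 0.04 tilt [ 0.     0.001 -1.   ] w 0.818 gf 0.0 F [ 0.7 -0.3 -1.3]
```

{"api": "servo_tool", "payload": {
  "commands": [
    {"x": 1, "y": -3, "z": 40, "wx": 0, "wy": 0, "wz": 0, "jaw": 70},
    {"x": 0, "y": 0, "z": 45, "wx": 0, "wy": 0, "wz": 0, "jaw": 70},
    {"x": 0, "y": 0, "z": 40, "wx": 0, "wy": 0, "wz": 0, "jaw": 70},
    {"x": 0, "y": 0, "z": 20, "wx": 0, "wy": 0, "wz": 0, "jaw": 70},
    {"x": 0, "y": 0, "z": 14, "wx": 0, "wy": 0, "wz": 0, "jaw": 70},
    {"x": 0, "y": 0, "z": 0, "wx": 0, "wy": 0, "wz": 0, "jaw": 70},
    {"x": 0, "y": 0, "z": 0, "wx": 0, "wy": 0, "wz": 0, "jaw": 25},
    {"x": 0, "y": 0, "z": 0, "wx": 0, "wy": 0, "wz": 0, "jaw": 25},
    {"x": 0, "y": 0, "z": 0, "wx": 0, "wy": 0, "wz": 0, "jaw": 25},
    {"x": 0, "y": 0, "z": 0, "wx": 0, "wy": 0, "wz": 0, "jaw": 25},
    {"x": 0, "y": 0, "z": 0, "wx": 0, "wy": 0, "wz": 0, "jaw": 25}
  ]
}}

```text
time: 21.35
eef_pos: [0.5343, -0.4288, 0.0832]
tool_rot: [0.001, 0.024, 1.0, -0.001]
contact_force: [-0.1, 2.1, 5.7]
gripper_width: 0.47
grip_force: 30.3
```

```bash
python3 -c "
from h import *
go(.5763,-.061,.25)"
```

```text
t 21.35 pos [ 0.5343 -0.4288  0.0832] tool mm [ -24.9  369.2 -167.1] wz -0.03 tilt [-0.003 -0.001 -1.   ] w 0.47 gf 30.3 F [-0.1  2.1  5.7]
```

{"api": "servo_tool", "payload": {
  "commands": [
    {"x": 0, "y": 0, "z": -15, "wx": 0, "wy": 0, "wz": 0, "jaw": 25},
    {"x": 0, "y": 0, "z": -40, "wx": 0, "wy": 0, "wz": 0, "jaw": 25},
    {"x": 0, "y": 0, "z": -45, "wx": 0, "wy": 0, "wz": 0, "jaw": 25},
    {"x": 0, "y": 0, "z": -45, "wx": 0, "wy": 0, "wz": 0, "jaw": 25},
    {"x": -1, "y": 13, "z": -24, "wx": 0, "wy": 0, "wz": 0, "jaw": 25},
    {"x": -2, "y": 35, "z": 0, "wx": 0, "wy": 0, "wz": 0, "jaw": 25},
    {"x": -3, "y": 40, "z": 0, "wx": 0, "wy": 0, "wz": 0, "jaw": 25},
    {"x": -3, "y": 40, "z": 0, "wx": 0, "wy": 0, "wz": 0, "jaw": 25},
    {"x": -3, "y": 40, "z": 0, "wx": 0, "wy": 0, "wz": 0, "jaw": 25},
    {"x": -3, "y": 40, "z": 0, "wx": 0, "wy": 0, "wz": 0, "jaw": 25},
    {"x": -3, "y": 40, "z": 0, "wx": 0, "wy": 0, "wz": 0, "jaw": 25},
    {"x": -3, "y": 40, "z": 0, "wx": 0, "wy": 0, "wz": 0, "jaw": 25}
  ]
}}

```text
time: 22.55
eef_pos: [0.5678, -0.1404, 0.2515]
tool_rot: [0.001, 0.024, 1.0, -0.0]
contact_force: [-1.0, -0.1, -0.3]
gripper_width: 0.479
grip_force: 30.6
```

{"api": "servo_tool", "payload": {
  "commands": [
    {"x": -2, "y": 40, "z": 0, "wx": 0, "wy": 0, "wz": 0, "jaw": 25},
    {"x": -2, "y": 28, "z": 0, "wx": 0, "wy": 0, "wz": 0, "jaw": 25},
    {"x": 0, "y": 13, "z": 0, "wx": 0, "wy": 0, "wz": 0, "jaw": 25},
    {"x": 0, "y": 0, "z": 0, "wx": 0, "wy": 0, "wz": 0, "jaw": 25},
    {"x": 0, "y": 0, "z": 0, "wx": 0, "wy": 0, "wz": 0, "jaw": 25}
  ]
}}

```text
time: 23.05
eef_pos: [0.5756, -0.0628, 0.2508]
tool_rot: [0.0, 0.025, 1.0, -0.0]
contact_force: [-0.1, 0.3, -1.2]
gripper_width: 0.474
grip_force: 30.6
```

```bash
python3 -c "
from h import *
go(.5763,-.061,.0992)"
```

```text
t 23.05 pos [ 0.5756 -0.0628  0.2508] tool mm [ -0.5   2.  151.6] wz -0.12 tilt [-0.    -0.001 -1.   ] w 0.474 gf 30.6 F [-0.1  0.3 -1.2]
```

{"api": "servo_tool", "payload": {
  "commands": [
    {"x": -1, "y": 1, "z": 30, "wx": 0, "wy": 0, "wz": 0, "jaw": 25},
    {"x": 0, "y": 0, "z": 40, "wx": 0, "wy": 0, "wz": 0, "jaw": 25},
    {"x": 0, "y": 0, "z": 40, "wx": 0, "wy": 0, "wz": 0, "jaw": 25},
    {"x": 0, "y": 0, "z": 20, "wx": 0, "wy": 0, "wz": 0, "jaw": 25},
    {"x": 0, "y": 0, "z": 12, "wx": 0, "wy": 0, "wz": 0, "jaw": 25},
    {"x": 0, "y": 0, "z": 5, "wx": 0, "wy": 0, "wz": 0, "jaw": 25},
    {"x": 0, "y": 0, "z": 3, "wx": 0, "wy": 0, "wz": 0, "jaw": 25},
    {"x": 0, "y": 0, "z": 2, "wx": 0, "wy": 0, "wz": 0, "jaw": 25},
    {"x": 0, "y": 0, "z": 0, "wx": 0, "wy": 0, "wz": 0, "jaw": 25},
    {"x": 0, "y": 0, "z": 0, "wx": 0, "wy": 0, "wz": 0, "jaw": 25}
  ]
}}

```text
time: 24.05
eef_pos: [0.578, -0.0604, 0.0997]
tool_rot: [0.001, 0.024, 1.0, -0.0]
contact_force: [-0.4, -1.2, 3.6]
gripper_width: 0.474
grip_force: 30.8
```

{"api": "servo_tool", "payload": {
  "commands": [
    {"x": 0, "y": 0, "z": 0, "wx": 0, "wy": 0, "wz": 0, "jaw": 68},
    {"x": 0, "y": 0, "z": 0, "wx": 0, "wy": 0, "wz": 0, "jaw": 68},
    {"x": 0, "y": 0, "z": 0, "wx": 0, "wy": 0, "wz": 0, "jaw": 68},
    {"x": 0, "y": 0, "z": -20, "wx": 0, "wy": 0, "wz": 0, "jaw": 68},
    {"x": 0, "y": 0, "z": -35, "wx": 0, "wy": 0, "wz": 0, "jaw": 68},
    {"x": 0, "y": 0, "z": -40, "wx": 0, "wy": 0, "wz": 0, "jaw": 68},
    {"x": 0, "y": 0, "z": -30, "wx": 0, "wy": 0, "wz": 0, "jaw": 68},
    {"x": 35, "y": 20, "z": 0, "wx": 0, "wy": 0, "wz": 0, "jaw": 0},
    {"x": 40, "y": 30, "z": 0, "wx": 0, "wy": 0, "wz": 0, "jaw": 0},
    {"x": 40, "y": 30, "z": 0, "wx": 0, "wy": 0, "wz": 0, "jaw": 0},
    {"x": 30, "y": 10, "z": 0, "wx": 0, "wy": 0, "wz": 0, "jaw": 0},
    {"x": 0, "y": 0, "z": 0, "wx": 0, "wy": 0, "wz": 0, "jaw": 0}
  ]
}}

```text
time: 25.25
eef_pos: [0.4327, 0.0387, 0.2231]
tool_rot: [-0.001, 0.022, 1.0, 0.001]
contact_force: [-0.4, 0.1, 0.5]
gripper_width: 0.003
grip_force: 0.0
```

```bash
python3 -c "
from h import *
go(.4350,.037,.115); snap('top','t6',(225,120,365,225),5.5)"
```

```text
t 25.25 pos [0.4327 0.0387 0.2231] tool mm [ -2.7  -1.7 108.1] wz 0.19 tilt [ 0.002  0.001 -1.   ] w 0.003 gf 0.0 F [-0.4  0.1  0.5]
```

View pics/t6.png

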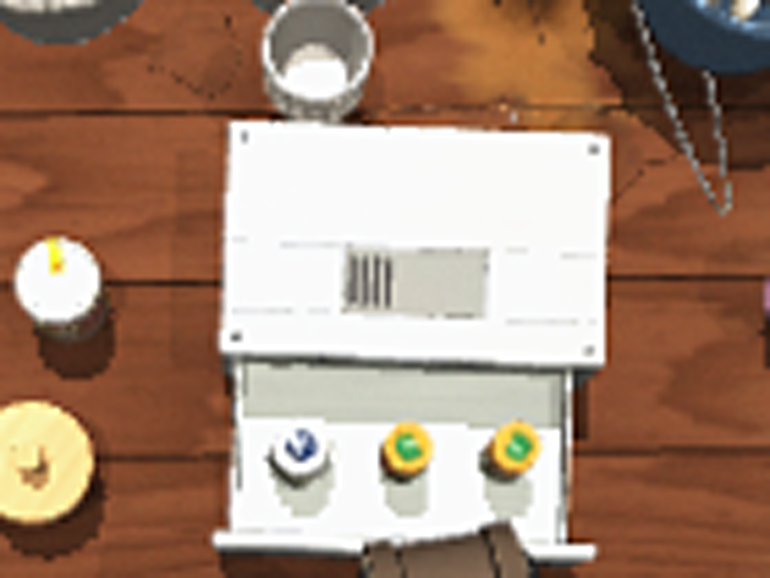

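All three jars stand upright at (300,447), (407,450) and (513,448), and the cover is on the crock. Lowering the closed fingers in front of the panel.

{"api": "servo_tool", "payload": {
  "commands": [
    {"x": -2, "y": -1.5, "z": 30, "wx": 0, "wy": 0, "wz": 0, "jaw": 0},
    {"x": 0, "y": 0, "z": 35, "wx": 0, "wy": 0, "wz": 0, "jaw": 0},
    {"x": 0, "y": 0, "z": 30, "wx": 0, "wy": 0, "wz": 0, "jaw": 0},
    {"x": 0, "y": 0, "z": 13, "wx": 0, "wy": 0, "wz": 0, "jaw": 0},
    {"x": -10, "y": 0, "z": 0, "wx": 0, "wy": 0, "wz": 0, "jaw": 0},
    {"x": -10, "y": 0, "z": 0, "wx": 0, "wy": 0, "wz": 0, "jaw": 0},
    {"x": -8, "y": 0, "z": 0, "wx": 0, "wy": 0, "wz": 0, "jaw": 0},
    {"x": -4, "y": 0, "z": 0, "wx": 0, "wy": 0, "wz": 0, "jaw": 0},
    {"x": -4, "y": 0, "z": 0, "wx": 0, "wy": 0, "wz": 0, "jaw": 0},
    {"x": -4, "y": 0, "z": 0, "wx": 0, "wy": 0, "wz": 0, "jaw": 0},
    {"x": -4, "y": 0, "z": 0, "wx": 0, "wy": 0, "wz": 0, "jaw": 0}
  ]
}}

```text
time: 26.4
eef_pos: [0.4823, 0.0332, 0.1155]
tool_rot: [-0.0, 0.024, 1.0, 0.0]
contact_force: [-3.1, 0.2, 1.9]
gripper_width: -0.003
grip_force: 1.8
```

{"api": "servo_tool", "payload": {
  "commands": [
    {"x": -4, "y": 0, "z": 0, "wx": 0, "wy": 0, "wz": 0, "jaw": 0},
    {"x": -4, "y": 0, "z": 0, "wx": 0, "wy": 0, "wz": 0, "jaw": 0},
    {"x": -5, "y": 0, "z": 0, "wx": 0, "wy": 0, "wz": 0, "jaw": 0},
    {"x": -5, "y": 0, "z": 0, "wx": 0, "wy": 0, "wz": 0, "jaw": 0},
    {"x": -5, "y": 0, "z": 0, "wx": 0, "wy": 0, "wz": 0, "jaw": 0},
    {"x": -5, "y": 0, "z": 0, "wx": 0, "wy": 0, "wz": 0, "jaw": 0},
    {"x": -5, "y": 0, "z": 0, "wx": 0, "wy": 0, "wz": 0, "jaw": 0},
    {"x": -5, "y": 0, "z": 0, "wx": 0, "wy": 0, "wz": 0, "jaw": 0},
    {"x": -5, "y": 0, "z": 0, "wx": 0, "wy": 0, "wz": 0, "jaw": 0},
    {"x": -5, "y": 0, "z": 0, "wx": 0, "wy": 0, "wz": 0, "jaw": 0},
    {"x": -5, "y": 0, "z": 0, "wx": 0, "wy": 0, "wz": 0, "jaw": 0},
    {"x": -5, "y": 0, "z": 0, "wx": 0, "wy": 0, "wz": 0, "jaw": 0}
  ]
}}

```text
time: 27.6
eef_pos: [0.5406, 0.0302, 0.1152]
tool_rot: [-0.0, 0.024, 1.0, -0.0]
contact_force: [-1.9, -0.1, 1.0]
gripper_width: 0.003
grip_force: 1.0
```

```bash
python3 -c "
from h import *
go(.6245,.027,.115)"
```

```text
t 27.6 pos [0.5406 0.0302 0.1152] tool mm [-84.    0.8   0.2] wz -0.04 tilt [ 0. -0. -1.] w 0.003 gf 1.0 F [-1.9 -0.1  1. ]
```

Pushing with a steady drag of about 2 N. Continuing gently.

{"api": "servo_tool", "payload": {
  "commands": [
    {"x": -5, "y": 0, "z": 0, "wx": 0, "wy": 0, "wz": 0, "jaw": 0},
    {"x": -5, "y": 0, "z": 0, "wx": 0, "wy": 0, "wz": 0, "jaw": 0},
    {"x": -5, "y": 0, "z": 0, "wx": 0, "wy": 0, "wz": 0, "jaw": 0},
    {"x": -5, "y": 0, "z": 0, "wx": 0, "wy": 0, "wz": 0, "jaw": 0},
    {"x": -5, "y": 0, "z": 0, "wx": 0, "wy": 0, "wz": 0, "jaw": 0},
    {"x": -5, "y": 0, "z": 0, "wx": 0, "wy": 0, "wz": 0, "jaw": 0},
    {"x": -5, "y": 0, "z": 0, "wx": 0, "wy": 0, "wz": 0, "jaw": 0},
    {"x": -5, "y": 0, "z": 0, "wx": 0, "wy": 0, "wz": 0, "jaw": 0},
    {"x": -5, "y": 0, "z": 0, "wx": 0, "wy": 0, "wz": 0, "jaw": 0},
    {"x": -4, "y": 0, "z": 0, "wx": 0, "wy": 0, "wz": 0, "jaw": 0},
    {"x": -4, "y": 0, "z": 0, "wx": 0, "wy": 0, "wz": 0, "jaw": 0},
    {"x": -3, "y": 0, "z": 0, "wx": 0, "wy": 0, "wz": 0, "jaw": 0}
  ]
}}

```text
time: 28.8
eef_pos: [0.5965, 0.0277, 0.1152]
tool_rot: [0.0, 0.024, 1.0, 0.0]
contact_force: [-1.5, -0.5, 1.1]
gripper_width: 0.001
grip_force: 0.9
```

{"api": "servo_tool", "payload": {
  "commands": [
    {"x": -3, "y": 0, "z": 0, "wx": 0, "wy": 0, "wz": 0, "jaw": 0},
    {"x": -3, "y": 0, "z": 0, "wx": 0, "wy": 0, "wz": 0, "jaw": 0},
    {"x": -3, "y": 0, "z": 0, "wx": 0, "wy": 0, "wz": 0, "jaw": 0},
    {"x": -3, "y": 0, "z": 0, "wx": 0, "wy": 0, "wz": 0, "jaw": 0},
    {"x": -2, "y": 0, "z": 0, "wx": 0, "wy": 0, "wz": 0, "jaw": 0},
    {"x": -2, "y": 0, "z": 0, "wx": 0, "wy": 0, "wz": 0, "jaw": 0},
    {"x": 0, "y": 0, "z": 0, "wx": 0, "wy": 0, "wz": 0, "jaw": 0}
  ]
}}

```text
time: 29.5
eef_pos: [0.6116, 0.0269, 0.1153]
tool_rot: [-0.001, 0.024, 1.0, 0.0]
contact_force: [-4.6, -0.9, 1.9]
gripper_width: 0.006
grip_force: 2.2
```

{"api": "servo_tool", "payload": {
  "commands": [
    {"x": -2, "y": 0, "z": 0, "wx": 0, "wy": 0, "wz": 0, "jaw": 0},
    {"x": -2, "y": 0, "z": 0, "wx": 0, "wy": 0, "wz": 0, "jaw": 0},
    {"x": -2, "y": 0, "z": 0, "wx": 0, "wy": 0, "wz": 0, "jaw": 0},
    {"x": -2, "y": 0, "z": 0, "wx": 0, "wy": 0, "wz": 0, "jaw": 0},
    {"x": -2, "y": 0, "z": 0, "wx": 0, "wy": 0, "wz": 0, "jaw": 0},
    {"x": 0, "y": 0, "z": 0, "wx": 0, "wy": 0, "wz": 0, "jaw": 0}
  ]
}}

```text
time: 30.1
eef_pos: [0.6229, 0.0267, 0.1154]
tool_rot: [0.001, 0.024, 1.0, 0.0]
contact_force: [-0.0, 0.1, -0.1]
gripper_width: 0.003
grip_force: 0.0
```

The contact force vanished, so the catch has pulled the drawer in. I'll press a little further to confirm it is seated.

{"api": "servo_tool", "payload": {
  "commands": [
    {"x": -2, "y": 0, "z": 0, "wx": 0, "wy": 0, "wz": 0, "jaw": 0},
    {"x": -2, "y": 0, "z": 0, "wx": 0, "wy": 0, "wz": 0, "jaw": 0},
    {"x": -2, "y": 0, "z": 0, "wx": 0, "wy": 0, "wz": 0, "jaw": 0},
    {"x": -1, "y": 0, "z": 0, "wx": 0, "wy": 0, "wz": 0, "jaw": 0},
    {"x": 0, "y": 0, "z": 0, "wx": 0, "wy": 0, "wz": 0, "jaw": 0}
  ]
}}

```text
time: 30.6
eef_pos: [0.6262, 0.0265, 0.115]
tool_rot: [-0.003, 0.024, 1.0, 0.0]
contact_force: [-14.1, 0.5, 9.1]
gripper_width: -0.004
grip_force: 6.8
```

The drawer is home against its stop. Back off, go up and over to the shutter.

{"api": "servo_tool", "payload": {
  "commands": [
    {"x": 10, "y": 0, "z": 0, "wx": 0, "wy": 0, "wz": 0, "jaw": 0},
    {"x": 15, "y": 0, "z": 0, "wx": 0, "wy": 0, "wz": 0, "jaw": 0},
    {"x": 0, "y": 0, "z": -40, "wx": 0, "wy": 0, "wz": 0, "jaw": 0},
    {"x": 0, "y": 0, "z": -40, "wx": 0, "wy": 0, "wz": 0, "jaw": 0},
    {"x": -35, "y": -10, "z": -5, "wx": 0, "wy": 0, "wz": 0, "jaw": 0},
    {"x": -35, "y": -10, "z": 0, "wx": 0, "wy": 0, "wz": 0, "jaw": 0},
    {"x": -30, "y": -10, "z": 0, "wx": 0, "wy": 0, "wz": 0, "jaw": 0},
    {"x": -10, "y": -2, "z": 0, "wx": 0, "wy": 0, "wz": 0, "jaw": 0},
    {"x": 0, "y": 0, "z": 0, "wx": 0, "wy": 0, "wz": 0, "jaw": 0},
    {"x": 0, "y": 0, "z": 0, "wx": 0, "wy": 0, "wz": 0, "jaw": 0}
  ]
}}

```text
time: 31.6
eef_pos: [0.7117, -0.0094, 0.1998]
tool_rot: [-0.0, 0.024, 1.0, 0.0]
contact_force: [-0.4, 0.5, 0.1]
gripper_width: -0.001
grip_force: 0.0
```

```bash
python3 -c "
from h import *
go(.7105,-.0087,.1625); snap('top','t7',(225,120,365,225),5.5)"
```

```text
t 31.6 pos [ 0.7117 -0.0094  0.1998] tool mm [ 1.2  0.6 37.3] wz -0.02 tilt [ 0.001  0.    -1.   ] w -0.001 gf 0.0 F [-0.4  0.5  0.1]
```

View pics/t7.png

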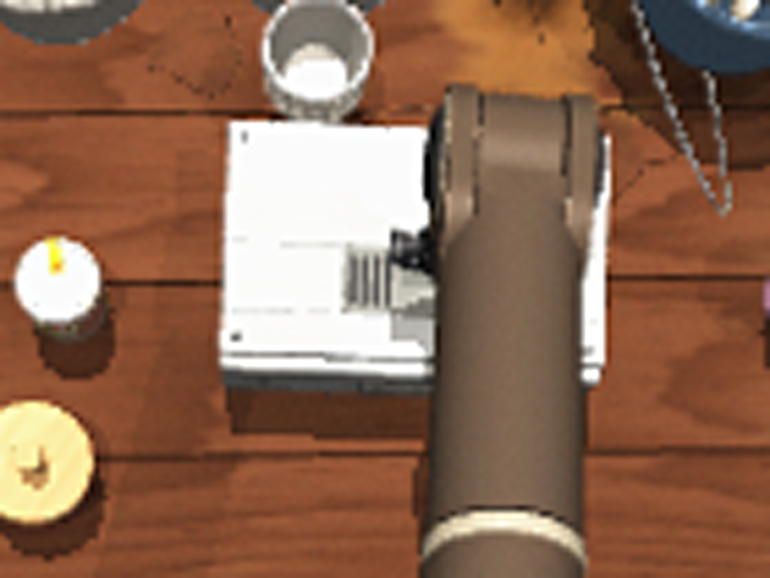

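The drawer is flush with the box front along row 365, and the cover is still on the crock at (40,462). The slots are still at (368,278). Now touching down on the plate.

{"api": "servo_tool", "payload": {
  "commands": [
    {"x": 1, "y": 0.5, "z": 20, "wx": 0, "wy": 0, "wz": 0, "jaw": 0},
    {"x": 0, "y": 0, "z": 12, "wx": 0, "wy": 0, "wz": 0, "jaw": 0},
    {"x": 0, "y": 0, "z": 5, "wx": 0, "wy": 0, "wz": 0, "jaw": 0},
    {"x": 0, "y": 0, "z": 2, "wx": 0, "wy": 0, "wz": 0, "jaw": 0},
    {"x": 0, "y": 0, "z": 1, "wx": 0, "wy": 0, "wz": 0, "jaw": 0},
    {"x": 0, "y": 0, "z": 1, "wx": 0, "wy": 0, "wz": 0, "jaw": 0},
    {"x": 0, "y": 0, "z": 0, "wx": 0, "wy": 0, "wz": 0, "jaw": 0}
  ]
}}

```text
time: 32.35
eef_pos: [0.7118, -0.0094, 0.1598]
tool_rot: [0.0, 0.024, 1.0, 0.0]
contact_force: [-0.1, 0.2, 0.3]
gripper_width: -0.003
grip_force: 0.0
```

{"api": "servo_tool", "payload": {
  "commands": [
    {"x": 0, "y": 0, "z": 1, "wx": 0, "wy": 0, "wz": 0, "jaw": 0},
    {"x": 0, "y": 0, "z": 1, "wx": 0, "wy": 0, "wz": 0, "jaw": 0},
    {"x": 0, "y": 0, "z": 0, "wx": 0, "wy": 0, "wz": 0, "jaw": 0}
  ]
}}

```text
time: 32.65
eef_pos: [0.7118, -0.0094, 0.1597]
tool_rot: [0.001, 0.024, 1.0, 0.0]
contact_force: [-5.8, -0.2, 10.6]
gripper_width: 0.002
grip_force: 5.8
```

Pressing at about 10 N. Sliding it along +y.

{"api": "servo_tool", "payload": {
  "commands": [
    {"x": 0, "y": 3, "z": 0, "wx": 0, "wy": 0, "wz": 0, "jaw": 0},
    {"x": 0, "y": 4, "z": 0, "wx": 0, "wy": 0, "wz": 0, "jaw": 0},
    {"x": 0, "y": 4, "z": 0, "wx": 0, "wy": 0, "wz": 0, "jaw": 0},
    {"x": 0, "y": 4, "z": 0, "wx": 0, "wy": 0, "wz": 0, "jaw": 0}
  ]
}}

```text
time: 33.05
eef_pos: [0.7125, 0.0049, 0.1596]
tool_rot: [0.001, 0.024, 1.0, -0.0]
contact_force: [-4.2, -1.2, 10.4]
gripper_width: -0.0
grip_force: 5.7
```

{"api": "servo_tool", "payload": {
  "commands": [
    {"x": 0, "y": 4, "z": 0, "wx": 0, "wy": 0, "wz": 0, "jaw": 0},
    {"x": 0, "y": 4, "z": 0, "wx": 0, "wy": 0, "wz": 0, "jaw": 0},
    {"x": 0, "y": 4, "z": 0, "wx": 0, "wy": 0, "wz": 0, "jaw": 0},
    {"x": 0, "y": 4, "z": 0, "wx": 0, "wy": 0, "wz": 0, "jaw": 0},
    {"x": 0, "y": 4, "z": 0, "wx": 0, "wy": 0, "wz": 0, "jaw": 0}
  ]
}}

```text
time: 33.55
eef_pos: [0.7135, 0.025, 0.1596]
tool_rot: [0.001, 0.024, 1.0, -0.0]
contact_force: [-3.6, -0.4, 10.8]
gripper_width: -0.001
grip_force: 5.6
```

{"api": "servo_tool", "payload": {
  "commands": [
    {"x": 0, "y": 3, "z": 0, "wx": 0, "wy": 0, "wz": 0, "jaw": 0},
    {"x": 0, "y": 3, "z": 0, "wx": 0, "wy": 0, "wz": 0, "jaw": 0},
    {"x": 0, "y": 3, "z": 0, "wx": 0, "wy": 0, "wz": 0, "jaw": 0},
    {"x": 0, "y": 2, "z": 0, "wx": 0, "wy": 0, "wz": 0, "jaw": 0},
    {"x": 0, "y": 2, "z": 0, "wx": 0, "wy": 0, "wz": 0, "jaw": 0},
    {"x": 0, "y": 2, "z": 0, "wx": 0, "wy": 0, "wz": 0, "jaw": 0}
  ]
}}

```text
time: 34.15
eef_pos: [0.7146, 0.0371, 0.1597]
tool_rot: [0.001, 0.025, 1.0, -0.002]
contact_force: [-1.9, -6.5, 8.9]
gripper_width: -0.001
grip_force: 4.6
```

The side force has jumped to 6.5 N, so the shutter has hit its end stop. Lifting straight off and moving clear to check.

{"api": "servo_tool", "payload": {
  "commands": [
    {"x": 0, "y": 0, "z": -5, "wx": 0, "wy": 0, "wz": 0, "jaw": 0},
    {"x": 0, "y": 0, "z": -30, "wx": 0, "wy": 0, "wz": 0, "jaw": 0},
    {"x": 0, "y": 0, "z": -45, "wx": 0, "wy": 0, "wz": 0, "jaw": 0},
    {"x": 0, "y": 0, "z": -30, "wx": 0, "wy": 0, "wz": 0, "jaw": 0},
    {"x": 40, "y": -30, "z": 0, "wx": 0, "wy": 0, "wz": 0, "jaw": 0},
    {"x": 40, "y": -30, "z": 0, "wx": 0, "wy": 0, "wz": 0, "jaw": 0},
    {"x": 40, "y": -30, "z": 0, "wx": 0, "wy": 0, "wz": 0, "jaw": 0},
    {"x": 40, "y": -30, "z": 0, "wx": 0, "wy": 0, "wz": 0, "jaw": 0},
    {"x": 40, "y": -30, "z": 0, "wx": 0, "wy": 0, "wz": 0, "jaw": 0},
    {"x": 35, "y": -35, "z": 0, "wx": 0, "wy": 0, "wz": 0, "jaw": 0},
    {"x": 0, "y": -40, "z": 0, "wx": 0, "wy": 0, "wz": 0, "jaw": 0},
    {"x": 0, "y": 0, "z": 0, "wx": 0, "wy": 0, "wz": 0, "jaw": 0}
  ]
}}

```text
time: 35.35
eef_pos: [0.4668, -0.1781, 0.2685]
tool_rot: [0.001, 0.027, 1.0, -0.001]
contact_force: [-0.4, 0.3, 0.5]
gripper_width: 0.002
grip_force: 0.0
```

```bash
python3 - <<'E'
from h import *
snap('top','t8',(205,120,365,240),1);snap('scene','s8',(225,140,385,260),1)
a=cv2.imread('pics/t8.png');b=cv2.imread('pics/s8.png')
cv2.imwrite('pics/f.png',cv2.resize(np.hstack([a,b]),None,fx=2.5,fy=2.5,interpolation=cv2.INTER_CUBIC));print(manip.read_state()['time'])
E
```

```text
35.45
```

View pics/f.png

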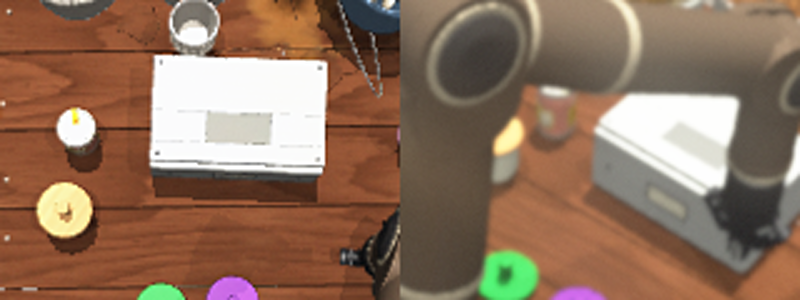

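```bash
python3 - <<'E'
from h import *
print(ray('top',205+65/2.5,120+210/2.5,.087))
im=cv2.imread('pics/s5_raw.bmp')[165:225,235:315]
cv2.imwrite('pics/g.png',cv2.resize(im,None,fx=7,fy=7,interpolation=cv2.INTER_CUBIC))
E
```

```text
[0.573  0.3373 0.087 ]
```

View pics/g.png

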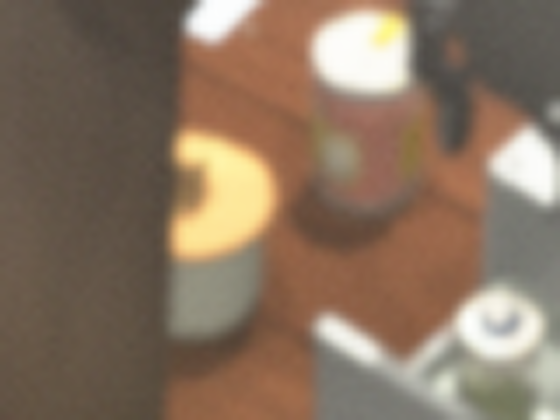

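The cover sits level in the rim at (215,195). The window is blank and the drawer is home. Handing in.

```bash
python3 -c "
from station import manip
print(manip.finish_job())"
```

```text
the job is handed in; nothing more can be done
None
```

The job is handed in at about 35 s (the judge's verdict was not shown): the three jars present were stood upright in the drawer, the drawer was pushed home until its catch seated, then the vent shutter was slid to its stop, and the wooden cover sits level on the crock.

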